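# Run the open polisher on its hold-to-run paddle

### The arm

A 7-joint arm with a two-finger parallel gripper is mounted at the origin on the work surface. World frame = base frame: x ahead of the robot, y to its left, z up, the work surface at z = 0. Lengths are in m, angles in rad, forces in N, time in s.
With the tool pointing down it reaches from about 0.425 to 0.925 m from the base axis. Payload 6.8 kg.
Tool frame: the origin (TCP) lies on the front face of the gripper's body, between the roots of the fingers; the fingertips stand 73 mm ahead of it and the grasp point (between the pads) lies 54 mm ahead of it (env.nose_length is the distance from the TCP to the fingertips, in m); z points along the fingers, y is the direction in which the jaws open and shut (so a half turn about z gives the same grasp; the last joint's range is limited). The gripper opens to 85 mm and grips with 20 to 120 N. Pads are 22 mm wide; open, the fingers measure 114 mm over their backs; the gripper's body (76 mm by 85 mm) begins 54 mm behind the grasp point. The pads swing forward as they close: fully open they stand 13 mm farther back than shut.
Start: joints at [1.21, 0.477, 0.022, 1.555, -0.011, 1.109, -0.083], TCP at [0.169, -0.654, 0.304] pointing down, gripper open.
Joint ranges: [-2.96, 2.96], [-0.34, 2.1], [-1.41, 1.46], [0.24, 2.44], [-1.37, 4.51], [0.17, 1.92], [-2.96, 2.96]. Speed limits (rad/s): [2.39, 2.39, 3.14, 3.14, 3.14, 3.14, 3.14].

### API

Orientations are given as a unit quaternion [w, x, y, z].
In Python, from cell import env, kin, camera, calibration, job gives the robot as it stands. The module is installed in compiled form; this text tells all that it offers. Calls block until the motion is done:
- env.reach(position, orientation): joint-space move of the TCP to a pose.
- env.movel(position, velocity=0.15, rot=None, stop_force=None): straight line of the TCP; rot=None keeps the orientation; velocity is the mean speed in m/s. With stop_force (N) it stops when the force on the tool has changed by that much, and returns True; else False.
- env.goto_joints(angles): joint-space move.
- env.grip(opening, f_grip=None): finger opening in m; f_grip is the grip in N (None keeps the last); returns when the fingers have stopped.
- env.dwell(seconds).
- kin.inverse_kinematics(position, orientation): joint angles nearest the present ones, or None.
- env.get_state(): the state.
- camera(name): name is "scene" or "top" or "wrist"; returns (picture, depth): 400x640x3 uint8, blue, green, red; 400x640 float32, m along the optical axis (not along the pixel's ray), 0 where there is no reading.
- calibration(name): a dict with "fx", "fy", "cx", "cy" (pixels), "k1" (the pictures are not rectified: a ray, as slopes to the right and down, at radius r is drawn at 1 + k1 r^2 times it, then the intrinsics apply), "rvec" (rotation vector, rad) and "tvec" (3), from world to camera coordinates, as OpenCV has them. Camera axes: x right, y down, z forward; pixel columns grow to the right and rows downward; lengths in m; the calibration is good to about 2 mm. A picture is of the moment at which its call begins: read the wrist's pose just before it. calibration takes no time and is no camera call; for the wrist camera it gives the pose at the moment of the call.
A pose or a line that the arm cannot do raises env.PlanningError and nothing moves.
- job.job_done(): hands the job in, once; it reports no verdict.
The state is a dict: "time": time; "qpos": joint angles; "joint_velocities": joint speeds; "joint_torque": joint torques, N m; "tcp_pos": TCP position; "orientation": TCP orientation; "force": force on the tool from outside, world axes, zero at the start; "torque": the same for the moment, N m; "opening": finger opening in m.
Only numpy, scipy, OpenCV 4.12 (cv2) and the standard library are available. Lean on these libraries where they do the work, as an engineer would, in place of code of your own. Each camera call takes 0.05 s, during which the arm holds its last target.

### The job

The polishing disc has to be watched while it turns with the bowl open: lift the round cover off the polisher's bowl by its knob and set it down gently, flat in the middle of the rubber mat, and let go of it. Then press the hold-to-run paddle on the control desk down to about the middle of its travel and keep it there; the program finishes while still holding the paddle in that middle position. It is a three-position dead-man paddle: let up it stops the machine, and pushed right down it trips, so never push it to the bottom; leave the bottle, jar, caliper and mug that stand among the machines where they are.

Things in the scene. Friction and masses are not known exactly. Their poses are not given: they have to be found in the camera images.
- polisher: Bench polisher, fixed: white housing 250 mm deep (x) by 270 mm wide (y), 100 mm high, with an open round grey bowl on top, 190 mm in outside diameter, inside diameter 178 mm, rim 150 mm above the bench; a 150 mm disc lies inside, its top 127 mm above the bench. Origin: on the bench under the bowl's axis; z up, its -x side is the front panel. It may stand left, in the middle or right.
- bowl_cover: The bowl's loose aluminium cover, a round lid 200 mm in diameter with a black knob in the middle, about 0.35 kg. Its flat locating rim underneath (168 mm in diameter, 6 mm high) sits loosely inside the bowl and the flange rests on the bowl's rim. Origin: centre of its lowest face; z up; knob top 57 mm above the origin, upper face near the knob 19 mm above the origin, falling to 11 mm at the edge. On the bowl the origin is 144 mm above the bench; lying on the mat, 4 mm.
- cover_knob: The cover's round knob, 32 mm in diameter and 26 mm high, on an 18 mm stem; it is fixed to the cover and rigid. Origin: centre of the knob, half-way up, 44 mm above the cover's origin and 25 mm above the cover's upper face beside the stem.
- bench_mat: Black rubber mat, 240 by 240 mm, 4 mm thick, fixed flat on the bench and empty at the start. Origin: centre of its underside. It may lie left, in the middle or right; the cover belongs about in its middle.
- control_desk: Low control desk, fixed, 200 mm wide (y) and 250 mm deep (x), with plywood cheeks, a flat deck 50 mm high on the robot's side carrying the paddle, and behind it a sloping panel with knobs, its back edge about 95 mm high. Origin: on the bench below the paddle's pressing point; z up, x towards the sloping panel; the desk reaches from x = -50 to x = +200 mm. It may stand left, in the middle or right.
- paddle_pad: Black ribbed rubber pad on the free end of the hold-to-run paddle, 60 by 44 mm with a rounded end. Origin: centre of its upper face, the place to press; about 105 mm above the bench when let up. The paddle is a lever hinged about 93 mm farther from the robot, at the foot of the sloping panel, and slopes up towards the robot at 0.29 rad when let up. Pressing moves this point down by about 25 mm in all (about 97 mm per rad); the middle is about 13 mm down.
- run_paddle (a joint): Angle of the hold-to-run paddle: 0 let up (a spring brings it back), 0.26 rad pushed right down, 0.13 rad the middle of its travel. At the pad the spring pushes back with about 3 N at the start, 8 N in the middle and 13 N at the bottom.
- spray_bottle: White bottle, 60 mm in diameter, 150 mm high, to be left alone. Origin: centre of its base.
- paste_jar: White jar with a black cap, 64 mm in diameter, 60 mm high, to be left alone. Origin: centre of its base.
- caliper: Digital caliper lying flat, 150 mm long, 15 mm high, to be left alone. Origin: its middle, on the bench.
- mug: White ceramic mug, 80 mm in diameter, 95 mm high, to be left alone. Origin: centre of its base.
Mind the look-alikes: they are no part of the job. Of the things that look like the bowl_cover, the larger one is meant.

How it is judged:
On the way, in this order (a step that is already met when the one before it is completed fails the run):
1. the cover is lifted clear of the bowl, held by its knob (height (world z) of bowl_cover above 0.17 m and contact force between the fingers and cover_knob above 1 N), for 0.2 s.
2. the cover lies flat on the mat, let go and at rest (horizontal distance between bowl_cover and bench_mat below 0.04 m and z of bowl_cover in the frame of bench_mat below 0.01 m and angle between bowl_cover's own z axis and vertical below 0.06 rad and linear speed of bowl_cover below 0.02 m/s and contact force between the fingers and bowl_cover below 0.2 N), for 0.3 s.
3. the robot holds the paddle in the middle of its travel (value of joint run_paddle between 0.07 and 0.19 rad and contact force between the fingers and paddle_pad above 3 N), for 0.5 s.
At the end, for the whole second after the job is handed in: The fingers press the paddle's pad and hold it between 0.07 and 0.19 rad (7 to 18 mm of its 25 mm at the pad); the cover lies flat (within 0.06 rad) on the mat, its centre within 40 mm of the mat's, at rest and let go (all of step 2 and all of step 3); the arm keeps its last pose, push and grip.
It fails at once if the paddle is pushed to the bottom (past 0.23 rad of 0.26) (value of joint run_paddle above 0.23 rad).
It fails at once if the cover is dropped or slammed down (faster than 0.5 m/s just above the bench) (height (world z) of bowl_cover below 0.05 m and linear speed of bowl_cover above 0.5 m/s).
It fails at once if the bottle, the jar, the caliper or the mug is shifted by more than 30 mm (distance of any of spray_bottle, paste_jar, caliper, mug from where it was at the start of the episode above 0.03 m).
It also fails if it takes over 54 s, if anything falls off the work surface, if the arm or the gripper's body presses on something with over 40 N, if the wrist force passes 120 N, or if a joint passes its speed limit or range.

## Working session

There is one attempt and no reset: what is moved stays moved. The work goes in short steps, each a Python script; the robot and the scene stay as the last script left them, time stands still between calls to the robot, and variables do not carry over. Pictures are saved under pics/ and viewed, and the job is handed in when it is done.

```bash
mkdir -p pics; ls; cat > h.py <<'E'
import numpy as np, cv2
from cell import env, kin, camera, calibration, job
def px2plane(c,u,v,z):
    K=np.array([[c['fx'],0,c['cx']],[0,c['fy'],c['cy']],[0,0,1.]])
    x=(u-c['cx'])/c['fx'];y=(v-c['cy'])/c['fy']
    # the stated model: drawn = ray*(1+k1 r^2)
    p=cv2.undistortPoints(np.array([[[u,v]]],float),K,np.array([c['k1'],0,0,0.]))[0,0]
    R,_=cv2.Rodrigues(np.array(c['rvec'],float));t=np.array(c['tvec'],float).ravel()
    o=-R.T@t;d=R.T@np.array([p[0],p[1],1.])
    return o+d*(z-o[2])/d[2]
def px2pt(c,u,v,depth):
    K=np.array([[c['fx'],0,c['cx']],[0,c['fy'],c['cy']],[0,0,1.]])
    p=cv2.undistortPoints(np.array([[[u,v]]],float),K,np.array([c['k1'],0,0,0.]))[0,0]
    R,_=cv2.Rodrigues(np.array(c['rvec'],float));t=np.array(c['tvec'],float).ravel()
    return R.T@(np.array([p[0],p[1],1.])*depth-t)
E
python3 - <<'E'
from h import *
for n in("scene","top"):
    p,d=camera(n);cv2.imwrite(f"pics/{n}0.png",p);np.save(f"{n}0.npy",d);print(n,calibration(n))
s=env.get_state();print(s['tcp_pos'],s['orientation'],s['opening'],s['time'],env.nose_length)
E
```

```text
pics
scene {'fx': 455.88517698792145, 'fy': 455.88517698792145, 'cx': 307.9210423689318, 'cy': 191.2646995485851, 'k1': -0.11462983736129301, 'rvec': array([ 2.49797589,  0.73978043, -0.22990893]), 'tvec': array([-0.39561141, -0.1441868 ,  1.73692167])}
top {'fx': 385.8887194256985, 'fy': 385.8887194256985, 'cx': 319.0682051853668, 'cy': 197.4337490952459, 'k1': -0.04888149161144339, 'rvec': array([ 2.12376016, -2.16060656,  0.15950559]), 'tvec': array([0.0219884 , 0.51937226, 1.11744275])}
[ 0.16871869 -0.65315444  0.30301044] [-8.02984972e-04  9.92022337e-01  1.26059561e-01 -1.58855903e-04] 0.08544094810038826 0.1 0.0726
```

View pics/scene0.png

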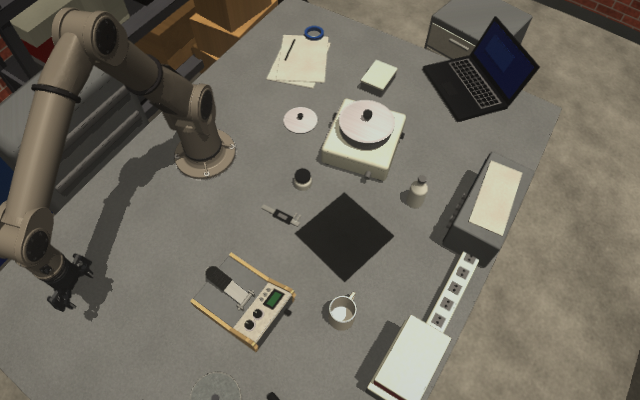

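View pics/top0.png

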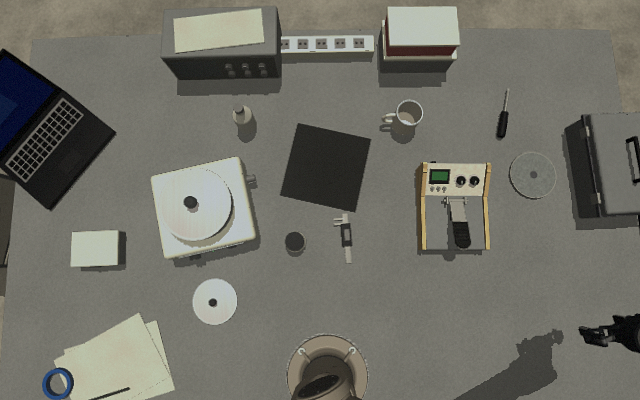

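The top view shows the polisher with its large cover (knob ~190,203), a small look-alike lid lying on the bench (~214,301), the mat (~326,167), and the desk with the pad (~461,235). The grey disc at (532,175) also looks round. The mug, bottle, jar and caliper are at (408,115), (241,115), (294,241) and (346,235).

Candidates for the cover are the large lid on the bowl (190,203), the small lid (214,301) and the grey disc (532,175). I choose the large one on the bowl.

```bash
python3 - <<'E'
from h import *
p=cv2.imread('pics/top0.png');d=np.load('top0.npy');c=calibration('top')
ps=cv2.imread('pics/scene0.png');ds=np.load('scene0.npy');cs=calibration('scene')
a=cv2.resize(p[140:270,130:270],None,fx=2.8,fy=2.8,interpolation=cv2.INTER_CUBIC)
b=cv2.resize(p[150:270,405:505],None,fx=3,fy=3,interpolation=cv2.INTER_CUBIC)
H=max(a.shape[0],b.shape[0]);o=np.zeros((H,a.shape[1]+b.shape[1],3),np.uint8);o[:a.shape[0],:a.shape[1]]=a;o[:b.shape[0],a.shape[1]:]=b
cv2.imwrite('pics/crop1.png',o);print(o.shape)
def blob(img,x0,y0,x1,y1,thr):
    g=cv2.cvtColor(img,cv2.COLOR_BGR2GRAY);m=np.zeros_like(g);m[y0:y1,x0:x1]=(g[y0:y1,x0:x1]<thr)*255
    n,l,st,ce=cv2.connectedComponentsWithStats(m)
    i=1+np.argmax(st[1:,4]);return ce[i],st[i],(l==i).astype(np.uint8)
ce,st,m=blob(p,170,185,215,222,70);print('knob',ce,st,np.median(d[m>0]),px2plane(c,*ce,0.198))
ce,st,m=blob(ps,355,103,380,124,70);print('knob scene',ce,st,px2plane(cs,*ce,0.19))
ce,st,m=blob(p,270,110,380,220,60);r=cv2.minAreaRect(cv2.findContours(m,0,1)[0][0]);print('mat',r,px2plane(c,*r[0],0.004))
bx=cv2.boxPoints(r);w=[px2plane(c,*q,0.004) for q in bx];print(np.round(w,3),np.linalg.norm(w[0]-w[1]),np.linalg.norm(w[1]-w[2]))
ce,st,m=blob(p,440,215,480,252,50);print('pad',ce,st,cv2.minAreaRect(cv2.findContours(m,0,1)[0][0]),px2plane(c,*ce,0.105))
for n,q in dict(jar=(294,241),bottle=(241,115),mug=(408,115),cal=(346,235)).items():
    print(n,np.round(px2pt(c,*q,d[q[1],q[0]]),3))
for q in[(190,203),(210,203),(210,215),(461,240),(461,228),(457,215),(456,170),(435,220)]:print(q,np.round(px2pt(c,*q,d[q[1],q[0]]),3))
# desk edges crop rows
E
```

```text
(364, 692, 3)
knob [190.20338983 201.6440678 ] [184 196  13  12 118] 0.9949552 [0.4903669  0.34736042 0.198     ]
knob scene [367.19117647 114.58823529] [363 110   9  11  68] [0.49416274 0.34939044 0.19      ]
mat ((325.2484130859375, 166.9843292236328), (76.46429443359375, 75.05049896240234), 12.652557373046875) [ 0.62099565 -0.00788671  0.004     ]
[[ 0.534  0.135  0.004]
 [ 0.77   0.082  0.004]
 [ 0.71  -0.154  0.004]
 [ 0.478 -0.094  0.004]] 0.24152047683515068 0.24331344813331746
pad [461.10077519 234.03875969] [452 222  19  26 387] ((461.12164306640625, 234.2296905517578), (27.125831604003906, 15.617902755737305), 80.53767395019531) [ 0.39905013 -0.38304932  0.105     ]
jar [0.39  0.088 0.059]
bottle [0.752 0.235 0.12 ]
mug [ 0.788 -0.277  0.003]
cal [ 0.408 -0.067  0.01 ]
(190, 203) [0.487 0.347 0.2  ]
(210, 203) [0.491 0.306 0.162]
(210, 215) [0.459 0.306 0.159]
(461, 240) [ 0.382 -0.379  0.113]
(461, 228) [ 0.416 -0.385  0.103]
(457, 215) [ 0.455 -0.383  0.082]
(456, 170) [ 0.588 -0.39   0.081]
(435, 220) [ 0.445 -0.329  0.048]
```

View pics/crop1.png

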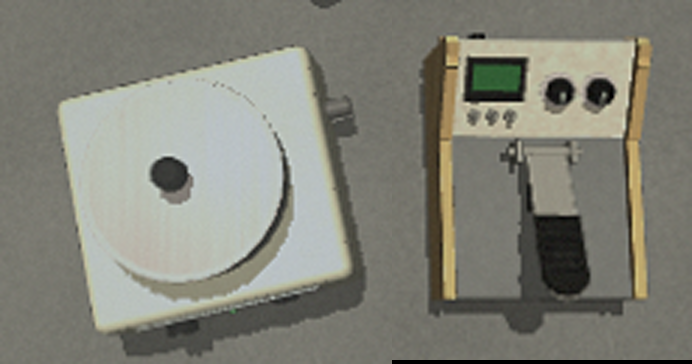

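The crop confirms it: the large lid sits on the bowl with a black knob at its centre. In world coordinates the knob is at (0.491, 0.348), from two views within 4 mm with depth giving its top at z 0.200. The pad is at (0.399, -0.383), z ≈ 0.107, and its slope matches the description.

```bash
python3 - <<'E'
from h import *
for a in np.arange(-180,181,30):
    r=np.radians(a)/2;q=[0,np.cos(r),np.sin(r),0]
    out=[kin.inverse_kinematics(p,q) for p in([.491,.348,.34],[.491,.348,.242],[.621,-.008,.102],[.399,-.383,.16])]
    print(a,[None if o is None else np.round(o,2).tolist() for o in out])
E
```

```text
-180 [[0.09, 0.58, -1.17, 1.64, 0.55, 1.29, 0.39], [-0.11, 0.56, -0.84, 1.75, 0.47, 1.04, 0.46], [0.45, 0.77, -0.76, 1.79, 0.68, 0.87, 0.94], [1.14, 0.54, -0.63, 1.94, 0.44, 0.8, 1.84]]
-150 [[0.1, 0.59, -1.18, 1.64, 0.56, 1.3, 0.91], [0.09, 0.73, -1.19, 1.74, 0.73, 1.19, 0.79], [0.69, 1.01, -1.2, 1.77, 1.04, 1.15, 1.23], [1.5, 0.8, -1.19, 1.91, 0.87, 1.06, 2.03]]
-120 [[0.1, 0.59, -1.18, 1.64, 0.56, 1.3, 1.43], [0.09, 0.73, -1.19, 1.74, 0.73, 1.19, 1.31], [0.69, 1.01, -1.2, 1.77, 1.04, 1.15, 1.76], [0.34, 0.49, 0.41, 1.99, -0.29, 0.72, -2.75]]
-90 [[0.1, 0.59, -1.18, 1.64, 0.56, 1.3, 1.96], [0.09, 0.73, -1.19, 1.74, 0.73, 1.19, 1.83], [-0.84, 1.13, 1.26, 1.88, -1.22, 1.16, -2.25], [0.43, 0.47, 0.29, 1.98, -0.2, 0.71, -2.31]]
-60 [[0.1, 0.59, -1.18, 1.64, 0.56, 1.3, 2.48], [0.09, 0.73, -1.19, 1.74, 0.73, 1.19, 2.36], [-0.08, 0.63, -0.01, 1.83, 0.01, 0.68, -2.71], [0.51, 0.47, 0.17, 1.98, -0.12, 0.71, -1.86]]
-30 [[-1.21, 0.37, 0.64, 1.73, -0.24, 1.12, -2.59], [-1.2, 0.49, 0.64, 1.83, -0.35, 0.94, -2.49], [0.04, 0.64, -0.17, 1.82, 0.16, 0.7, -2.32], [0.6, 0.46, 0.06, 1.97, -0.04, 0.71
[... 612 characters left out ...]
.08], [-0.15, 0.54, -0.78, 1.76, 0.43, 1.03, -1.08], [0.3, 0.7, -0.53, 1.8, 0.48, 0.78, -0.48], [0.92, 0.48, -0.33, 1.95, 0.23, 0.74, 0.45]]
120 [[0.02, 0.52, -1.03, 1.65, 0.46, 1.25, -0.58], [-0.14, 0.54, -0.79, 1.76, 0.44, 1.03, -0.57], [0.38, 0.73, -0.65, 1.79, 0.59, 0.82, -0.04], [0.99, 0.5, -0.43, 1.95, 0.29, 0.76, 0.92]]
150 [[0.05, 0.54, -1.09, 1.64, 0.5, 1.27, -0.09], [-0.12, 0.55, -0.81, 1.75, 0.46, 1.04, -0.05], [0.43, 0.75, -0.73, 1.79, 0.65, 0.85, 0.44], [1.06, 0.51, -0.52, 1.94, 0.36, 0.78, 1.39]]
180 [[0.09, 0.58, -1.17, 1.64, 0.55, 1.29, 0.39], [-0.11, 0.56, -0.84, 1.75, 0.47, 1.04, 0.46], [0.45, 0.77, -0.76, 1.79, 0.68, 0.87, 0.94], [1.14, 0.54, -0.63, 1.94, 0.44, 0.8, 1.84]]
```

```bash
python3 - <<'E'
from h import *
env.movel([.169,-.653,.36],0.2)
q=np.array(env.get_state()['qpos']);q[0]=-0.6;q[6]=0
env.goto_joints(q)
s=env.get_state();print(s['tcp_pos'],s['orientation'],s['time'])
env.movel([.47,.335,.36],0.2)
s=env.get_state();print(s['tcp_pos'],s['orientation'],s['qpos'],s['time'])
c=calibration('wrist');p,d=camera('wrist');cv2.imwrite('pics/w1.png',p);np.save('w1.npy',d);np.save('w1c.npy',c,allow_pickle=True)
E
```

```text
[0.59615533 0.31579853 0.36062722] [4.67403578e-04 4.79811873e-01 8.77371173e-01 4.15539788e-04] 4.2167
[0.47122442 0.33444824 0.36025204] [8.09867807e-04 4.79674616e-01 8.77445696e-01 8.10812139e-04] [-0.71201691  0.26847271 -0.01670913  1.72696815  0.00594646  1.14412283
 -0.16035039] 5.0
```

View pics/w1.png

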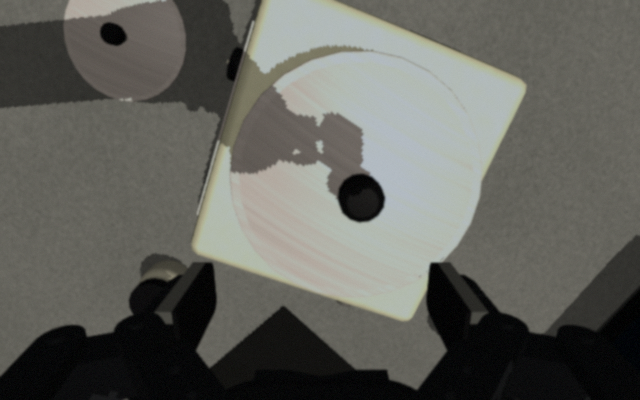

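The wrist view shows the large cover with its knob at (361,197). The small lid at the upper left (113,35) is outside the work.

```bash
python3 - <<'E'
from h import *
c=np.load('w1c.npy',allow_pickle=True).item();p=cv2.imread('pics/w1.png');d=np.load('w1.npy')
g=cv2.cvtColor(p,cv2.COLOR_BGR2GRAY);m=np.zeros_like(g);m[165:230,330:395]=(g[165:230,330:395]<50)*255
n,l,st,ce=cv2.connectedComponentsWithStats(m);i=1+np.argmax(st[1:,4]);ct=cv2.findContours((l==i).astype(np.uint8),0,1)[0][0]
(u,v),r=cv2.minEnclosingCircle(ct);print(u,v,r,ce[i],d[int(v),int(u)],px2plane(c,u,v,.200),px2pt(c,u,v,d[int(v),int(u)]))
w=px2plane(c,u-r,v,.2)-px2plane(c,u+r,v,.2);print('dia',np.linalg.norm(w))
# rim outer points of cover from left/right edges at row
for q in[(231,180),(483,180),(360,52),(350,295)]:print(px2plane(c,*q,.156))
E
```

```text
360.25 197.25 23.73035430908203 [360.43072289 197.25060241] 0.23865004 [0.49014444 0.35455345 0.2       ] [0.48976921 0.35481568 0.20150766]
dia 0.03166408469900907
[0.40797643 0.30392182 0.156     ]
[0.57470999 0.41083643 0.156     ]
[0.44022175 0.4356277  0.156     ]
[0.54329818 0.26983047 0.156     ]
```

```bash
python3 - <<'E'
from h import *
env.movel([.490,.352,.30],0.15)
print(env.movel([.490,.352,.241],0.06,stop_force=8))
print(env.grip(0.02,50)); s=env.get_state();print(s['opening'],s['force'],s['tcp_pos'],s['time'])
env.movel([.490,.352,.262],0.04); s=env.get_state();print(s['opening'],s['force'])
env.movel([.490,.352,.34],0.1)
s=env.get_state();print(s['opening'],s['force'],s['tcp_pos'],s['time'])
p,d=camera('wrist');cv2.imwrite('pics/w2.png',p)
p,d=camera('top');cv2.imwrite('pics/t2.png',p[100:300,100:400])
E
```

```text
False
False
0.030066993853046942 [ 0.67781333 -0.34312137  3.38901257] [0.49038997 0.35230052 0.24158541] 7.3167
0.03001081167995328 [ 0.18967765 -0.43431339 -3.11102273]
0.030280466834723657 [-0.09360032  0.40747996 -3.4194974 ] [0.48967734 0.35175066 0.33918917] 8.925
```

View pics/w2.png

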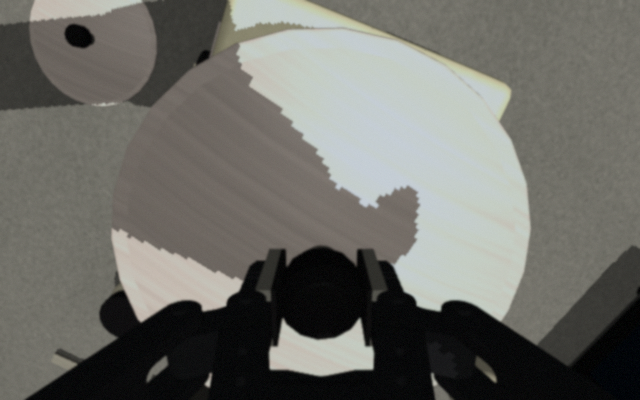

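View pics/t2.png

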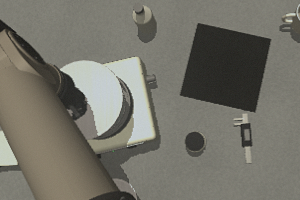

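```bash
python3 - <<'E'
from h import *
env.movel([.621,-.008,.30],0.15)
s=env.get_state();print(s['opening'],s['force'],s['tcp_pos'],np.round(s['qpos'],2),s['time'])
p,d=camera('scene');cv2.imwrite('pics/s3.png',p)
env.movel([.621,-.008,.125],0.12)
s=env.get_state();print(s['force'],s['tcp_pos'])
print(env.movel([.621,-.008,.096],0.02,stop_force=2))
s=env.get_state();print(s['opening'],s['force'],s['tcp_pos'],s['time'])
E
```

```text
0.03039549437104618 [ 0.37073631  0.51593492 -2.08072618] [ 0.62092386 -0.00734899  0.30004126] [-0.19  0.39  0.14  1.7  -0.06  1.05  0.54] 11.7417
[ 0.94185961  0.04198147 -2.92807413] [ 0.62154733 -0.00799659  0.12580077]
True
0.030276373936085833 [-1.38209476 -0.51185458  4.30918486] [ 0.62092878 -0.00798823  0.10159569] 14.4667
```

View pics/s3.png

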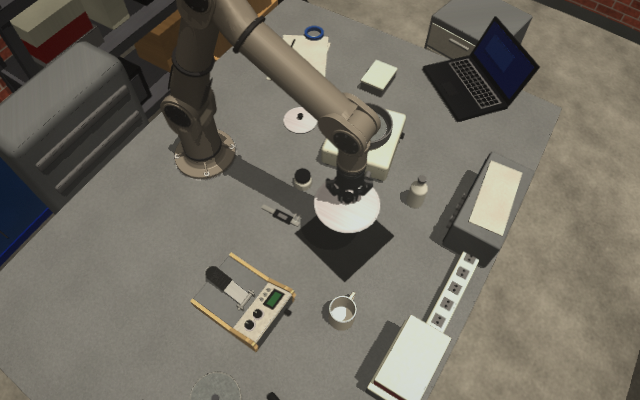

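The cover hung level in the grip over the mat (348,205). Contact came at TCP z = 0.1016, against an expected 0.102. I release it and check.

```bash
python3 - <<'E'
from h import *
env.grip(0.06);env.dwell(0.2);env.grip(0.085)
env.movel([.621,-.008,.18],0.08)
env.movel([.621,-.008,.26],0.15)
env.grip(0.0,40)
env.movel([.48,-.30,.30],0.2)
s=env.get_state();print(s['opening'],s['force'],s['tcp_pos'],np.round(s['qpos'],2),s['time'])
p,d=camera('top');cv2.imwrite('pics/t4.png',p);np.save('t4.npy',d)
c=calibration('wrist');p,d=camera('wrist');cv2.imwrite('pics/w4.png',p);np.save('w4.npy',d);np.save('w4c.npy',c,allow_pickle=True)
E
```

```text
-2.67662408597994e-05 [ 0.56419985 -0.95216425 -0.70257958] [ 0.48053021 -0.29892549  0.2997808 ] [ 0.24  0.31  0.25  1.84 -0.09  1.01  1.1 ] 19.8167
```

View pics/t4.png

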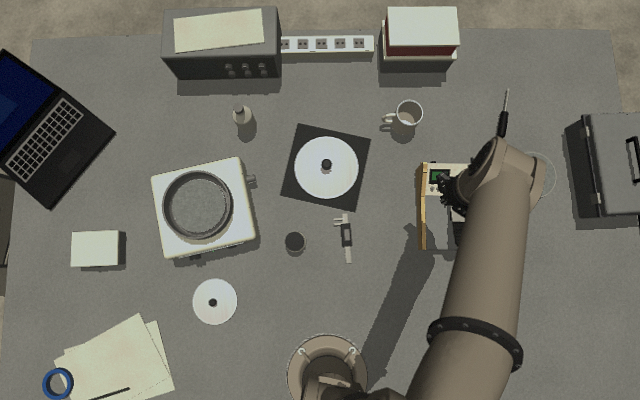

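View pics/w4.png

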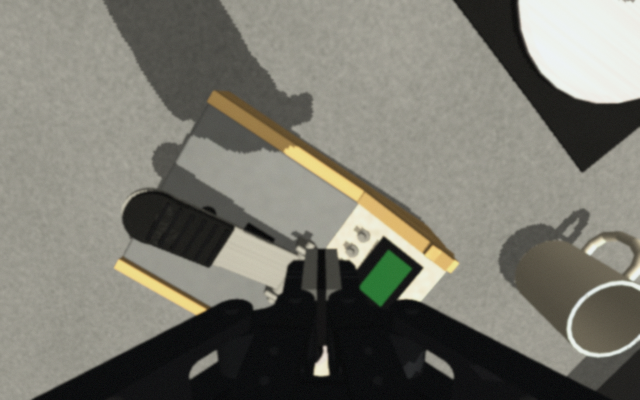

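The top view shows the cover centred on the mat (knob 326,164), the bowl open, and the bottle, jar, caliper and mug unmoved. The wrist view shows the pad at about (178,227). I measure it from there.

```bash
python3 - <<'E'
from h import *
c=np.load('w4c.npy',allow_pickle=True).item();p=cv2.imread('pics/w4.png');d=np.load('w4.npy')
g=cv2.cvtColor(p,cv2.COLOR_BGR2GRAY);m=np.zeros_like(g);m[190:270,120:236]=(g[190:270,120:236]<55)*255
n,l,st,ce=cv2.connectedComponentsWithStats(m);i=1+np.argmax(st[1:,4]);ct=cv2.findContours((l==i).astype(np.uint8),0,1)[0][0]
print(st[i],ce[i],cv2.minAreaRect(ct))
pts=[]
ys,xs=np.nonzero(l==i)
for x,y in list(zip(xs,ys))[::7]:
    if d[y,x]>0: pts.append(px2pt(c,float(x),float(y),d[y,x]))
pts=np.array(pts);pts=pts[pts[:,2]>.09];print(len(pts),pts.min(0),pts.max(0),pts.mean(0))
A=np.c_[pts[:,:2]-pts[:,:2].mean(0),np.ones(len(pts))];co=np.linalg.lstsq(A,pts[:,2],rcond=None)[0];print('plane',co,'yaw up-slope',np.degrees(np.arctan2(co[1],co[0])),np.hypot(*co[:2]))
rc=cv2.minAreaRect(pts[:,:2].astype(np.float32));print(rc)
# placement
p=cv2.imread('pics/top0.png');p4=cv2.imread('pics/t4.png');c=calibration('top');d=np.load('t4.npy')
g=cv2.cvtColor(p4,cv2.COLOR_BGR2GRAY);m=((g[150:178,312:342]<70)*255).astype(np.uint8);n,l,st,ce=cv2.connectedComponentsWithStats(m);i=1+np.argmax(st[1:,4]);u,v=ce[i]+[312,150]
print('knob',u,v,px2plane(c,u,v,.058),px2pt(c,u,v,d[int(v),int(u)]))
for q in[(300,168),(352,168),(326,143),(326,192)]:print(np.round(px2pt(c,*q,d[q[1],q[0]]),4))
df=cv2.absdiff(p,p4).max(2)
for n,(x,y) in dict(jar=(294,241),bottle=(241,115),mug=(403,115),cal=(346,235)).items():print(n,(df[y-22:y+22,x-20:x+20]>40).sum())
E
```

```text
[ 123  190  111   77 5119] [176.31666341 225.92322719] ((176.6761474609375, 224.13491821289062), (107.37330627441406, 56.81801986694336), 20.74608039855957)
721 [ 0.3631487  -0.40510712  0.09456925] [ 0.43678984 -0.36100804  0.11943649] [ 0.39989484 -0.38108737  0.10853693]
plane [-0.29517522 -0.02070463  0.10853693] yaw up-slope -175.9876441363863 0.29590048088302373
((0.4000166654586792, -0.38261839747428894), (0.0434718020260334, 0.07386139035224915), 88.78312683105469)
knob 325.9512195121951 164.15853658536585 [ 0.61701659 -0.0092293   0.058     ] [ 0.61597158 -0.00914616  0.06233968]
[0.616  0.0705 0.0175]
[ 0.6142 -0.0907  0.0129]
[ 0.6954 -0.0116  0.0148]
[ 0.5387 -0.0084  0.0219]
jar 0
bottle 0
mug 0
cal 0
```

```bash
python3 - <<'E'
from h import *
env.movel([.400,-.382,.22],0.15)
env.dwell(0.3)
f0=env.get_state()['force'];print('f0',f0)
print(env.movel([.400,-.382,.172],0.02,stop_force=2.0))
s=env.get_state();z0=s['tcp_pos'][2];print('contact',s['tcp_pos'],s['force']-f0,s['time'])
for k in range(1,8):
    z=z0-0.003*k if k<=3 else z0-0.009-0.0015*(k-3)
    env.movel([.400,-.382,z],0.02);env.dwell(0.1)
    s=env.get_state();F=s['force'][2]-f0[2];print(round(s['tcp_pos'][2],4),np.round(s['force']-f0,2),s['time'])
    if F>6.8 or z0-z>0.0115: break
c=calibration('wrist');p,d=camera('wrist');cv2.imwrite('pics/w5.png',p);np.save('w5.npy',d);np.save('w5c.npy',c,allow_pickle=True)
p,d=camera('scene');cv2.imwrite('pics/s5.png',cv2.resize(p[220:370,150:350],None,fx=4,fy=4));np.save('s5.npy',d)
E
```

```text
f0 [-0.4471064   0.16978857  0.39532167]
True
contact [ 0.399726   -0.38194755  0.18168769] [ 0.45435098 -0.45331527  2.55756468] 22.9917
0.1788 [-0.55 -0.94  3.47] 23.3833
0.1758 [-1.93 -1.21  4.69] 23.7833
0.1729 [-1.21 -0.23  5.18] 24.1833
0.1714 [-1.45 -1.03  6.02] 24.5333
0.1699 [-2.02 -0.46  7.11] 24.8833
```

View pics/w5.png

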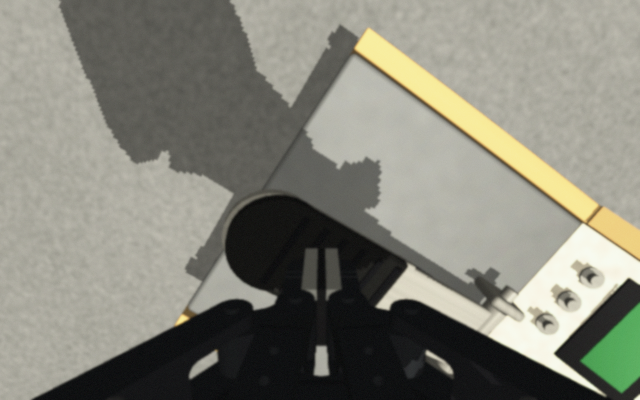

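View pics/s5.png

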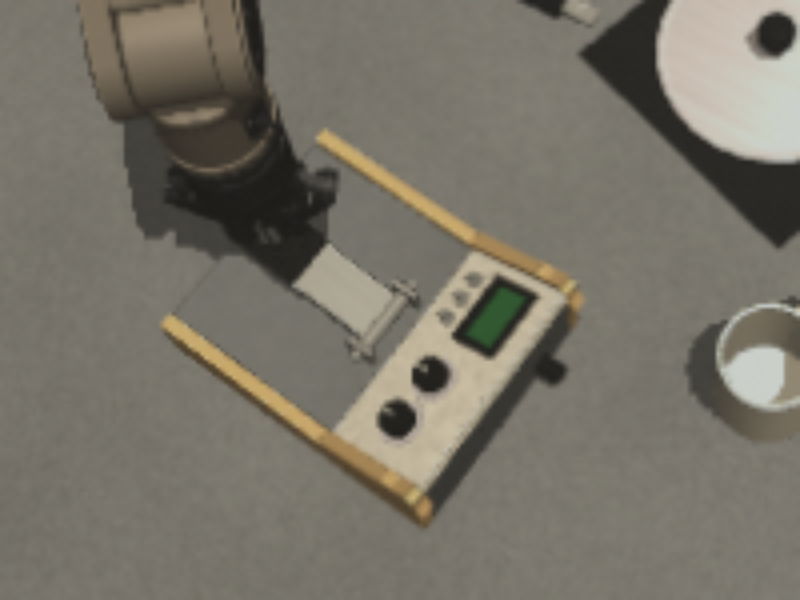

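The fingertips rest on the middle of the pad (~325,255 in the wrist view). I measure the paddle angle from the pad's slope as an independent check.

```bash
python3 - <<'E'
from h import *
c=np.load('w5c.npy',allow_pickle=True).item();d=np.load('w5.npy')
p=cv2.imread('pics/w5.png');g=cv2.cvtColor(p,cv2.COLOR_BGR2GRAY)
def fit(pts):
    A=np.c_[pts[:,:2]-pts[:,:2].mean(0),np.ones(len(pts))];co=np.linalg.lstsq(A,pts[:,2],rcond=None)[0]
    r=pts[:,2]-A@co;k=abs(r)<.002;co=np.linalg.lstsq(A[k],pts[k,2],rcond=None)[0];return co,k.sum()
P=[]
for y in range(200,290,2):
    for x in range(232,300,2):
        if g[y,x]<60 and d[y,x]>0:
            q=px2pt(c,float(x),float(y),d[y,x])
            if .07<q[2]<.125:P.append(q)
for y in range(270,310):   # metal part of lever
    for x in range(415,480,2):
        if d[y,x]>0:
            q=px2pt(c,float(x),float(y),d[y,x])
            if .06<q[2]<.1 and abs(q[1]+.382)<.02:P.append(q)
P=np.array(P);co,k=fit(P);print(len(P),k,co,P.mean(0)); print('slope angle',np.arctan(np.hypot(*co[:2])),'joint',.29-np.arctan(np.hypot(*co[:2])))
h=co[2]+co[:2]@(np.array([.4,-.382])-P[:,:2].mean(0));print('pad height at center',h)
E
```

```text
2128 1879 [-0.25160094 -0.02193368  0.09405285] [ 0.40507036 -0.37869997  0.09451295]
slope angle 0.24738209056710986 joint 0.04261790943289012
pad height at center 0.09540094098890155
```

```bash
python3 - <<'E'
from h import *
def pad(w,x0,x1,y0,y1):
    c=np.load(w+'c.npy',allow_pickle=True).item();d=np.load(w+'.npy');g=cv2.cvtColor(cv2.imread('pics/'+w+'.png'),6)
    P=np.array([px2pt(c,float(x),float(y),d[y,x]) for y in range(y0,y1) for x in range(x0,x1,2) if g[y,x]<60 and d[y,x]>0])
    P=P[(P[:,0]>.365)&(P[:,0]<.43)&(abs(P[:,1]+.382)<.018)]
    for _ in range(4):
        A=np.c_[P[:,0]-.4,np.ones(len(P))];co=np.linalg.lstsq(A,P[:,2],rcond=None)[0];P=P[abs(P[:,2]-A@co)<.002]
    print(w,len(P),co,np.arctan(-co[0]),P.min(0),P.max(0))
pad('w4',120,236,190,270);pad('w5',228,300,195,290)
E
```

```text
w4 1603 [-0.30331179  0.10850763] 0.2944923555933084 [ 0.36505103 -0.39993184  0.09822309] [ 0.42995625 -0.36400402  0.12027813]
w5 920 [-0.10198086  0.09948462] 0.10162951382096583 [ 0.36501906 -0.39997284  0.10078102] [ 0.38153807 -0.36402913  0.10395278]
```

```bash
python3 - <<'E'
from h import *
for w,x0,x1,y0,y1 in(('w4',120,236,190,270),('w5',228,300,195,290)):
    c=np.load(w+'c.npy',allow_pickle=True).item();d=np.load(w+'.npy');g=cv2.cvtColor(cv2.imread('pics/'+w+'.png'),6)
    P=np.array([px2pt(c,float(x),float(y),d[y,x]) for y in range(y0,y1) for x in range(x0,x1) if g[y,x]<60 and d[y,x]>0])
    P=P[(abs(P[:,1]+.382)<.018)]
    print(w,[(round(a,3),len(q),round(float(np.median(q)),4)) for a in np.arange(.364,.42,.004) for q in [P[(P[:,0]>a)&(P[:,0]<a+.004)&(P[:,2]>.08),2]] if len(q)>15])
s=env.get_state();print(s['force'],s['tcp_pos'],s['time'])
E
```

```text
w4 [(np.float64(0.364), 190, 0.1186), (np.float64(0.368), 251, 0.1174), (np.float64(0.372), 259, 0.1164), (np.float64(0.376), 251, 0.1152), (np.float64(0.38), 251, 0.1139), (np.float64(0.384), 250, 0.1135), (np.float64(0.388), 237, 0.1115), (np.float64(0.392), 226, 0.1109), (np.float64(0.396), 242, 0.1093), (np.float64(0.4), 223, 0.108), (np.float64(0.404), 233, 0.1073), (np.float64(0.408), 220, 0.1055), (np.float64(0.412), 210, 0.1049), (np.float64(0.416), 219, 0.1032)]
w5 [(np.float64(0.364), 801, 0.1033), (np.float64(0.368), 776, 0.1027), (np.float64(0.372), 748, 0.1019), (np.float64(0.376), 721, 0.1012), (np.float64(0.38), 576, 0.1012), (np.float64(0.384), 689, 0.1005), (np.float64(0.388), 175, 0.1143)]
[-3.5456032  -0.64492162  7.63580232] [ 0.3997479  -0.38220536  0.16997685] 24.9833
```

The pad has dropped 13 to 15 mm at lever radii of 107 to 127 mm. That gives about 0.12 rad, which fits the force of 7.2 N.

```bash
python3 - <<'E'
from h import *
env.dwell(1.0)
s=env.get_state();print(s['force'],s['tcp_pos'],s['time'])
p,d=camera('top');p4=cv2.imread('pics/t4.png');df=cv2.absdiff(p,p4).max(2)
for n,(x,y) in dict(jar=(294,241),bottle=(241,115),mug=(403,115),cal=(346,235),cover=(326,166)).items():print(n,(df[y-22:y+22,x-20:x+20]>40).sum())
job.job_done()
E
```

```text
[-2.82183325 -0.4473507   7.08122834] [ 0.39973555 -0.38220292  0.1699717 ] 25.9833
jar 0
bottle 0
mug 0
cal 0
cover 0
the job is handed in; nothing more can be done
```

I lifted the large cover off the bowl by its knob and set it down in the middle of the mat, then let go. The closed fingertips then pressed the paddle to mid-travel, and I handed the job in at about 26 s, still holding it there.

**Cover:** it lies about 5 mm from the mat's centre, with its knob top at about 61 mm as expected for lying flat. It was lowered at about 0.02 m/s and stopped on contact. It did not move during the paddle step.

**Paddle:** the pad had dropped 13–15 mm at lever radii of 107–127 mm, which puts the joint at about 0.12 rad. The push was steady at about 7 N over the last second, which on its own implies about 0.11 rad.

**Other objects:** the bottle, jar, caliper and mug showed no change in the top camera pictures.

**Disagreements:**
- Two slope fits for the paddle angle, 0.04 and 0.19 rad, disagreed with this. The first mixed the rubber pad with the metal lever, and the second used only a 16 mm strip at the pad's end, so I trusted the heights and the force.
- The camera views of the knob differed by up to 7 mm. I used the close wrist view, and the grasp was centred.

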